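Load the work slide into the welding jig and latch it

ROBOT

A 7-joint arm with a two-finger parallel gripper is mounted at the origin on the work surface. World frame = base frame: x ahead of the robot, y to its left, z up, the work surface at z = 0. Lengths are in m, angles in rad, forces in N, time in s.
With the tool pointing down it reaches from about 0.4 to 0.9 m from the base axis. Payload 5.5 kg.
Tool frame: the origin (TCP) lies midway between the tips of the shut fingers; the grasp point (between the pads) lies 19 mm behind it (manip.grip_depth is the distance from the TCP to the grasp point, in m); z points along the fingers, y is the line along which they close (so a half turn about z gives the same grasp; the last joint's range is limited). The gripper opens to 92 mm and grips with 3 to 60 N. Pads are 19 mm wide; open, the fingers measure 130 mm over their backs; the gripper's body (75 mm by 190 mm) begins 47 mm behind the grasp point.
Start: joints at [1.499, 0.501, -0.427, 1.55, 0.221, 1.138, -0.21], TCP at [0.214, -0.614, 0.205] pointing down, gripper open.
Joint ranges: [-2.88, 2.88], [-0.31, 2.03], [-1.54, 1.56], [0.2, 2.42], [-1.41, 4.55], [0.19, 2.02], [-2.57, 2.57]. Speed limits (rad/s): [2.57, 2.57, 3.14, 3.14, 3.14, 3.14, 3.14].

INTERFACE

Orientations are given as a unit quaternion [x, y, z, w].
In Python, from bench import manip, effector, viewer gives the robot as it stands. Calls block until the motion is done:
- manip.move_pose(position, orientation): joint-space move of the TCP to a pose.
- manip.servo_line(position, ori=None, vel=0.15): straight line of the TCP; ori=None keeps the orientation; vel is the mean speed in m/s.
- manip.movej(angles): joint-space move.
- effector.open_jaws() and effector.close(f_grip=None): open the fingers fully, or close them until they stop; f_grip is the grip in N (None keeps the last).
- manip.sleep(seconds).
- manip.solve_ik(position, orientation): joint angles nearest the present ones, or None.
- viewer.get_image(name): name is "scene" or "top" or "wrist"; returns the picture (420x560x3 uint8, red, green, blue); there is no depth.
- viewer.get_calibration(name): a dict with "vfov" (degrees; the focal length in pixels is half the picture's height over the tangent of half this angle, whatever the lens; pixels are square), "cx", "cy" (the principal point, pixels), "dist_coeffs" ([k1, k2, p1, p2, k3] as OpenCV has them; the pictures are not rectified), "eye" and "attitude" of the camera in the world. Camera axes: x right, y down, z forward; pixel columns grow to the right and rows downward; lengths in m; the calibration is good to about 2 mm. A picture is of the moment at which its call begins: read the wrist's pose just before it. get_calibration takes no time and is no camera call; for the wrist camera it gives the pose at the moment of the call.
A pose or a line that the arm cannot do raises manip.PlanningError and nothing moves.
- manip.hand_in(): hands the job in; it is judged then, once.
Readings, each from a call of its own:
- manip.current_clock(): time.
- manip.current_q(): joint angles.
- manip.current_joint_velocities(): joint speeds.
- manip.current_tau(): joint torques, N m.
- manip.current_tool_pos(): TCP position.
- manip.current_tcp_rot(): TCP orientation.
- manip.current_force(): force on the tool from outside, world axes, zero at the start.
- manip.current_wrist_torque(): the same for the moment, N m.
- manip.current_finger_gap(): finger opening in m.
- manip.current_gripper_force(): force on a finger pad.
Only numpy, scipy, OpenCV 4.12 (cv2) and the standard library are available. Lean on these libraries where they do the work, as an engineer would, in place of code of your own. Each camera call takes 0.05 s, during which the arm holds its last target. There are 200 camera calls.

TASK

Lift the loose aluminium work slide by its black rib and set it flat in the flared mouth of the welding jig, red tail fin trailing; then let go, take it again by the tail fin and push it straight along the centre line until it is fully home against the yellow end stop. Only then swing the yellow latch arm as far as it goes, so that it stands across behind the fin, and leave the slide home; do not disturb the other things on the bench.

Things in the scene. Friction and masses are not known exactly. Their poses are not given: they have to be found in the camera images.
- jig: Welding jig fixed to the bench: aluminium base plate 380 x 130 x 12 mm, origin at the centre of its underside on the bench, +x the push direction along the channel's centre line (y = 0), z up. Its top (z = 12) is the channel's floor. Steel rails 74 mm apart, tops at z = 34, run from x = -60 to 0 and from 110 to 165 mm. Bare plate from x = -190 to -90.
- jig_mouth (a point): Flared mouth of the jig, on the channel floor and centre line at x = -90 mm in the jig's frame, where the entry is about 100 mm wide; it narrows to 74 mm at x = -60. Axes as the jig's.
- jig_gap (a point): Start of the second pair of rails, on the floor and centre line at x = 110 mm in the jig's frame. From x = 0 to here is a gap without rails; the second rails have a lead-in of only 0.8 mm a side, so a slide that comes crooked (pushed off-centre) catches there and jams.
- jig_bridge (a point): Middle of the top of the jig's aluminium bridge, which crosses the channel at x = 42 to 66 mm in the jig's frame, underside z = 80, top z = 92, legs outside the rails (|y| = 49 to 61). Slide, rib and fin pass under it; fingers holding the rib do not.
- jig_stop (a point): Face of the yellow end stop, on the floor and centre line at x = 160 mm in the jig's frame. The slide is fully home when its nose touches it: slide origin at x = 85, y = 0, z = 12, axes parallel to the jig's, the fin's back at x = -40 mm.
- slide: Loose aluminium work slide, about 0.6 kg, 200 mm long in all, copper strip on top. Body 150 x 70 x 20 mm: origin at the centre of its underside, +x to the nose, z up. 2 mm of play on each side between the rails. Centre of mass about 14 mm behind the origin. Behind the body a neck, 20 mm wide, top z = 20, leads to the red fin.
- slide_rib (a point): On the slide's black lifting rib, above the slide's origin and 47 mm above its underside: the place to lift it. The rib is 16 mm thick in y, spans x = -20 to 30 and z = 20 to 60 mm in the slide's frame.
- slide_fin (a point): Middle of the slide's upright red tail fin, 45 mm above the slide's underside, at x = -119, y = 0 mm in the slide's frame: the place to take it for pushing. The fin is 12 mm thick (x = -125 to -113), 64 mm wide in y, its top at z = 63; the rib begins 93 mm ahead of the fin.
- latch (a joint): Yellow latch arm, 105 x 16 mm, z = 40 to 54, on an upright pivot at x = -62, y = 85 mm in the jig's frame. 0 = open (points 150 degrees counter-clockwise from the jig's +x, seen from above); grows counter-clockwise to its stop at 2.094 rad = closed (points to the jig's -y, behind the fin, 4 mm clear of it). Stays where left; about 1 N at the knob turns it.
- latch_knob (a point): On the axis of the latch arm's upright black round grip, 16 mm in diameter, 95 mm from the pivot, standing from 54 to 104 mm above the bench; this point is 90 mm above the bench.
- hammer: Hammer lying on the bench beyond the slide, a bystander; origin under its middle.
- wire_brush: Hand brush lying on the bench beyond the jig, a bystander; origin at its underside.
- spray_can: Spray can, 60 mm wide and 170 mm tall, standing left of the jig, a bystander; origin at its underside.
- wrench: Wrench lying on the bench near the robot, a bystander; origin at its underside.
- magnet_square: Red welding magnet, 100 x 90 x 24 mm, near the robot, a bystander; origin at its underside.
- bracket: Small aluminium angle bracket, 100 x 60 x 70 mm, to the robot's left, a bystander; origin at its underside.
- c_clamp: Blue screw clamp, 140 x 84 x 16 mm, lying flat at the robot's far right, a bystander; origin at its underside.

How it is judged:
By the outcome, as a careful person would: the job done as asked, in the order asked, and still so for the second after the job is handed in, with the robot touching nothing.
It also fails if it takes over 72 s, if anything falls off the work surface, if the arm or the gripper's body presses on something with over 40 N, if the wrist force passes 120 N, or if a joint passes its speed limit or range.

## Working session

There is one attempt and no reset: what is moved stays moved. The work goes in short steps, each a Python script; the robot and the scene stay as the last script left them, time stands still between calls to the robot, and variables do not carry over. Pictures are saved under pics/ and viewed, at most 10 in all, crops included, and the job is handed in when it is done.

```bash
ls; mkdir -p pics
python3 - <<'E'
from bench import manip, effector, viewer
import cv2
for n in ("scene","top"):
    cv2.imwrite(f"pics/{n}0.png",viewer.get_image(n)[:,:,::-1]); print(n,viewer.get_calibration(n))
print(manip.grip_depth,manip.current_tool_pos(),manip.current_tcp_rot(),manip.current_clock(),manip.current_finger_gap())
E
```

```text
pics
scene {'vfov': 54.40979256098072, 'cx': 275.80088709130223, 'cy': 205.99285206035532, 'dist_coeffs': array([-0.11439497,  0.        ,  0.        ,  0.        ,  0.        ]), 'eye': array([1.09240485, 0.56227353, 1.07182368]), 'attitude': array([ 0.36176767,  0.87478922, -0.30123044, -0.11457832])}
top {'vfov': 55.024624075287754, 'cx': 276.3944677886948, 'cy': 208.62200680325057, 'dist_coeffs': array([-0.0262595,  0.       ,  0.       ,  0.       ,  0.       ]), 'eye': array([0.47102156, 0.02811323, 1.24831387]), 'attitude': array([-0.69804596,  0.71499268, -0.02955242,  0.0253766 ])}
0.0188 [ 0.2133103  -0.6133197   0.20359615] [ 9.86014045e-01  1.66660053e-01 -1.32682350e-04 -8.43821778e-04] 0.1 0.0919554859448583
```

View pics/top0.png

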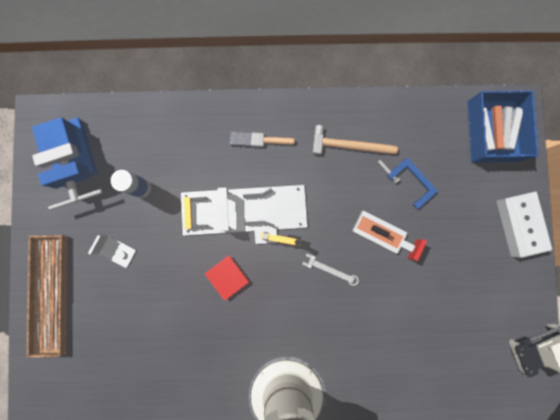

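View pics/scene0.png

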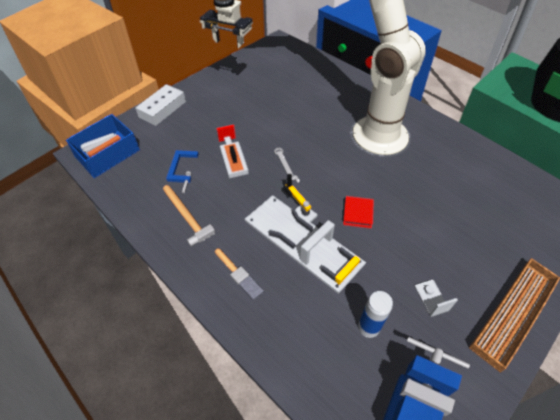

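Top view: the jig is at about (180–307, 187–235), with the stop at its left end (187,213), so push is to the left (world +y). The slide is at (355–425, 212–262), with its nose on the left and the red fin at (417,250). The latch pivot is near (264,236) and its arm points right to about (297,241). I'll do coarse ray casts, then look with the wrist camera.

```bash
cat > h.py <<'E'
import numpy as np, cv2
from scipy.spatial.transform import Rotation as R
from bench import manip, effector, viewer
def ray(c,px):
    f=210/np.tan(np.radians(c["vfov"]/2)); K=np.array([[f,0,c["cx"]],[0,f,c["cy"]],[0,0,1]])
    p=cv2.undistortPoints(np.array(px,float).reshape(-1,1,2),K,c["dist_coeffs"]).reshape(-1,2)
    return R.from_quat(c["attitude"]).apply(np.c_[p,np.ones(len(p))])
def plane(c,px,z):
    d=ray(c,px); e=np.array(c["eye"]); return e+d*((z-e[2])/d[:,2])[:,None]
def project(c,P):
    f=210/np.tan(np.radians(c["vfov"]/2)); K=np.array([[f,0,c["cx"]],[0,f,c["cy"]],[0,0,1]])
    r=R.from_quat(c["attitude"]).inv(); return cv2.projectPoints(np.atleast_2d(P).astype(float),cv2.Rodrigues(r.as_matrix())[0],-r.apply(c["eye"]),K,c["dist_coeffs"])[0].reshape(-1,2)
def down(yaw):  # tool z down, tool y (closing line) at angle yaw in the world's xy
    y=np.array([np.cos(yaw),np.sin(yaw),0]); z=np.array([0,0,-1.])
    return R.from_matrix(np.c_[np.cross(y,z),y,z]).as_quat()
def shot(n,name):
    c=viewer.get_calibration(n); im=viewer.get_image(n)[:,:,::-1].copy()
    cv2.imwrite(f"pics/{name}.png",im); np.save(f"pics/{name}.npy",c,allow_pickle=True); return c,im
E
python3 - <<'E'
from h import *
np.set_printoptions(precision=4,suppress=True)
c=viewer.get_calibration("top")
print("jig",plane(c,[(181,193),(183,236),(307,229),(305,187)],.012))
print("slide body",plane(c,[(367,212),(355,234),(396,254),(408,230)],.02),"fin",plane(c,[(424,240),(414,262)],.06))
print("pivot/knob",plane(c,[(264,236),(297,241)],.05))
w=viewer.get_calibration("wrist"); print(w)
Rt=R.from_quat(manip.current_tcp_rot()); print("cam in tool",Rt.inv().apply(w["eye"]-manip.current_tool_pos()),(Rt.inv()*R.from_quat(w["attitude"])).as_matrix())
q0=manip.current_q()
for y in (0,np.pi/2,-np.pi/2,np.pi,.5,-.5,1,-1,2,-2,2.6): print(y,[manip.solve_ik(p,down(y)) is not None for p in ([.5,-.3,.35],[.55,.1,.35])])
E
```

```text
jig [[ 0.6225  0.3128  0.012 ]
 [ 0.49    0.3074  0.012 ]
 [ 0.5023 -0.0726  0.012 ]
 [ 0.6321 -0.0704  0.012 ]]
slide body [[ 0.5496 -0.2573  0.02  ]
 [ 0.4833 -0.2179  0.02  ]
 [ 0.4195 -0.3407  0.02  ]
 [ 0.4915 -0.3809  0.02  ]] fin [[ 0.4601 -0.4138  0.06  ]
 [ 0.3964 -0.3809  0.06  ]]
pivot/knob [[ 0.4837  0.0586  0.05  ]
 [ 0.4665 -0.0388  0.05  ]]
{'vfov': 58.46354561520246, 'cx': 271.877092417842, 'cy': 212.75240614759602, 'dist_coeffs': array([-0.029,  0.   ,  0.   ,  0.   ,  0.   ]), 'eye': array([ 0.2837, -0.5877,  0.3845]), 'attitude': array([ 0.8075, -0.5732, -0.082 ,  0.1128])}
cam in tool [ 0.0749 -0.0013 -0.1809] [[ 0.0009 -0.9611 -0.2762]
 [ 1.      0.0012 -0.0011]
 [ 0.0014 -0.2762  0.9611]]
0 [True, True]
1.5707963267948966 [True, True]
-1.5707963267948966 [True, True]
3.141592653589793 [True, True]
0.5 [True, True]
-0.5 [True, True]
1 [True, True]
-1 [True, True]
2 [True, True]
-2 [True, True]
2.6 [False, True]
```

Run:
```python
from h import *
def look(t,yaw,z,name):
    q=down(yaw); manip.move_pose(np.array([*t,z])+R.from_quat(q).apply([.034,0,0]),q); manip.sleep(.2); shot("wrist",name); print(manip.current_clock(),manip.current_tool_pos())
look((.562,.10),np.radians(-88.35),.22,"wjig")
look((.475,-.31),np.radians(-26),.22,"wslide")
```

```text
3.2 [0.59606522 0.10055188 0.2199342 ]
4.9167 [ 0.4904148  -0.27851811  0.22012928]
```

View pics/wjig.png

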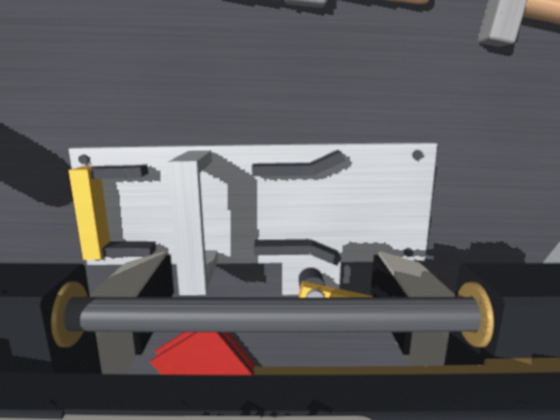

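View pics/wslide.png

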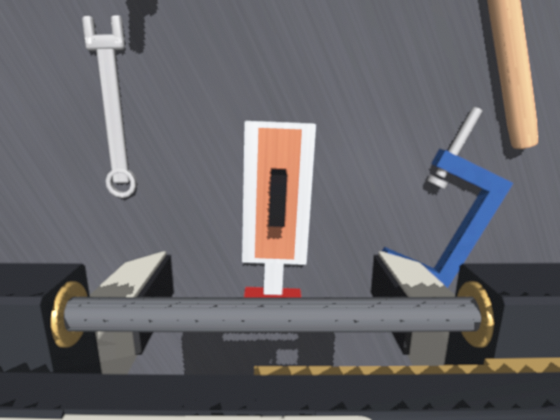

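wjig shows the plate's far edge from (70,149) to (436,143) and its right end at about col 430. The stop is at (88,213) and the mouth rails at (253–340, 165–250). wslide shows the body corners at (246,121), (315,124), (306,265) and (242,262), the rib at (278,198) and the fin at (272,293). Next I'll fit edges and check them with an overlay.

```bash
cat > fit.py <<'E'
from h import *
np.set_printoptions(precision=4,suppress=True)
def edge(g,idx,lo,hi,axis,sgn):
    "sub-pixel position of the strongest sgn*gradient between lo and hi along axis, for each idx"
    P=[]
    for i in idx:
        v=(g[lo:hi,i] if axis==0 else g[i,lo:hi]).astype(float); d=sgn*np.gradient(cv2.GaussianBlur(v[None],(5,1),0)[0]); k=int(np.argmax(d))
        if 0<k<len(d)-1:
            a,b,e=d[k-1:k+2]; s=k+.5*(a-e)/(a-2*b+e)+lo; P.append((i,s) if axis==0 else (s,i))
    return np.array(P)
def line(P):  # robust line: point, direction
    v=cv2.fitLine(P[:,:2].astype(np.float32),cv2.DIST_HUBER,0,.001,.001).ravel(); return v[2:],v[:2]
def ld(n): return cv2.imread(f"pics/{n}.png"),np.load(f"pics/{n}.npy",allow_pickle=True).item()
def draw(im,c,segs,T):
    im=cv2.resize(im,None,fx=4,fy=4,interpolation=cv2.INTER_CUBIC)
    for s in segs:
        u=project(c,T(np.array(s,float))); u=((u+.5)*4-.5).round().astype(int); cv2.polylines(im,[u.reshape(-1,1,2)],False,(0,255,0),1)
    return im
def frame(x,y,yaw): 
    return lambda p: np.atleast_2d(p)@R.from_euler("z",yaw).as_matrix().T+[x,y,0]
E
cat > a.py <<'E'
from fit import *
im,c=ld("wjig"); g=cv2.cvtColor(im,cv2.COLOR_BGR2GRAY)
top=plane(c,edge(g,range(110,420,3),132,158,0,1),.012)
R_=plane(c,edge(g,range(165,235,3),420,445,1,-1),.012); L_=plane(c,edge(g,[152,154,156,158,160,162],60,82,1,1),.012)
p,d=line(top); d=d*np.sign(d[1]); yaw=np.arctan2(d[1],d[0]); n=np.array([-d[1],d[0]])  # jig x, jig y
xs=(R_[:,:2]@d); xl=(L_[:,:2]@d); print("len",np.median(xl)-np.median(xs), "resid",np.std((top[:,:2]-p)@n))
x0=(np.median(xl)+np.median(xs))/2; o=d*x0+n*(p@n+.065)
print("jig",o,np.degrees(yaw)); 
segs=[[(x*.001,s*.037,.034) for x in r] for r in ((-60,0),(110,165)) for s in(-1,1)]+[[(-.19,-.065,.012),(.19,-.065,.012)],[(-.19,-.065,.012),(-.19,.065,.012)],[(.19,-.065,.012),(.19,.03,.012)]]
segs+=[[(.042,s*.061,.092),(.066,s*.061,.092)] for s in (-1,)]+[[(.042,-.061,.092),(.042,.02,.092)],[(.066,-.061,.092),(.066,.02,.092)],[(-.09,-.05,.034),(-.06,-.037,.034)],[(-.09,.05,.034),(-.06,.037,.034)]]
J=draw(im,c,segs,frame(*o,yaw))[500:1100,240:1760]
cv2.imwrite("pics/ojig.png",cv2.resize(J,(800,316),interpolation=cv2.INTER_AREA))
im,c=ld("wslide"); m=(im[:,:,2]>150).astype(np.uint8); m[270:]=0
k=cv2.connectedComponents(m)[1]; m=(k==k[150,250])|((k==k[240,265])&(k>0)); 
g=(cv2.morphologyEx(m.astype(np.uint8),cv2.MORPH_CLOSE,np.ones((5,5)))*255)
gg=im[:,:,2]
Ll=plane(c,edge(gg,range(130,255,3),235,252,1,1),.02); Rr=plane(c,edge(gg,range(130,255,3),300,322,1,-1),.02)
N=plane(c,edge(gg,range(252,308,3),113,132,0,1),.02); B=plane(c,[q for q in edge(gg,list(range(247,262,2))+list(range(287,302,2)),255,272,0,-1)],.02)
(p1,d1),(p2,d2)=line(Ll),line(Rr); d1*=np.sign(d1[1]);d2*=np.sign(d2[1]); print("side yaws",np.degrees(np.arctan2([d1[1],d2[1]],[d1[0],d2[0]])))
d=(d1+d2)/np.linalg.norm(d1+d2); n=np.array([-d[1],d[0]]); print("w,l",p1@n-p2@n,np.median(N[:,:2]@d)-np.median(B[:,:2]@d))
mid=(Ll[:,:2].mean(0)+Rr[:,:2].mean(0))/2
o2=n*(mid@n)+d*(np.median(N[:,:2]@d)+np.median(B[:,:2]@d))/2; y2=np.arctan2(d[1],d[0]); print("slide",o2,np.degrees(y2))
box=lambda x0,x1,y0,y1,z:[(x*.001,y*.001,z*.001) for x,y in((x0,y0),(x1,y0),(x1,y1),(x0,y1),(x0,y0))]
S=draw(im,c,[box(-75,75,-35,35,20),box(-20,30,-8,8,60),box(-125,-113,-32,32,63)],frame(*o2,y2))[440:1220,880:1360]
cv2.imwrite("pics/oslide.png",cv2.resize(S,(369,600),interpolation=cv2.INTER_AREA))
np.save("est.npy",[*o,yaw,*o2,y2])
a=cv2.imread("pics/ojig.png"); b=cv2.resize(cv2.imread("pics/oslide.png"),(173,281)); out=np.zeros((600,800,3),np.uint8); out[:316]=a; out[318:599,:173]=b; cv2.imwrite("pics/o.png",out)
E
python3 a.py
```

```text
len 0.381237115474925 resid 5.4527272963916297e-05
jig [0.5657 0.1213] 92.39545
side yaws [61.9529 61.9213]
w,l 0.07095879 0.15137450097879562
slide [ 0.4876 -0.294 ] 61.937088
```

View pics/o.png

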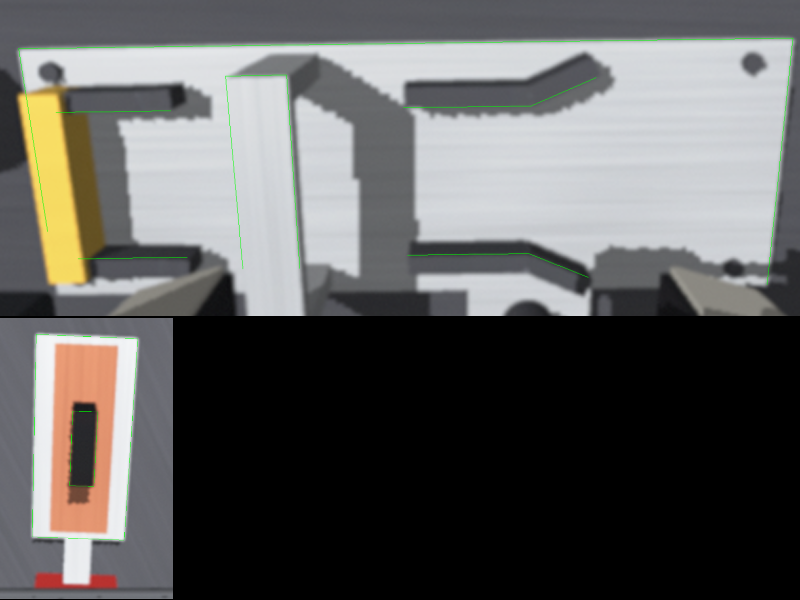

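The overlay matches the plate, rails, bridge and rib to within about a pixel. Now I'll lift the slide and place it with its nose 70 mm behind the jig origin, inside the flare.

Run:
```python
from h import *
np.set_printoptions(precision=4,suppress=True)
x,y,a,sx,sy,sa=np.load("est.npy"); G=-.006
d=lambda a:np.array([np.cos(a),np.sin(a)])
g=np.array([sx,sy])+G*d(sa); q=down(sa-np.pi/2)
manip.move_pose([*g,.12],q); manip.servo_line([*g,.0285],vel=.12)
f0=manip.current_force(); effector.close(50); print("gap",manip.current_finger_gap(),manip.current_gripper_force())
manip.servo_line([*g,.11],vel=.1); print("lifted",manip.current_finger_gap(),manip.current_force()-f0,manip.current_wrist_torque())
t=np.array([x,y])+(-.145+G)*d(a); qp=down(a-np.pi/2)
manip.move_pose([*t,.11],qp); manip.servo_line([*t,.06],vel=.1); manip.sleep(.2); shot("wrist","held")
manip.servo_line([*t,.0415],vel=.04); print(manip.current_force()-f0,manip.current_tool_pos(),manip.current_clock())
shot("scene","sceneheld")
```

```text
gap 0.01517531508032225 49.99603629112244
lifted 0.014892205149837663 [-0.5532  0.1145 -4.8401] [ 0.0224 -0.0503 -0.0251]
[-0.0693  0.7453 -5.3336] [ 0.5718 -0.0294  0.0413] 11.0667
```

View pics/held.png

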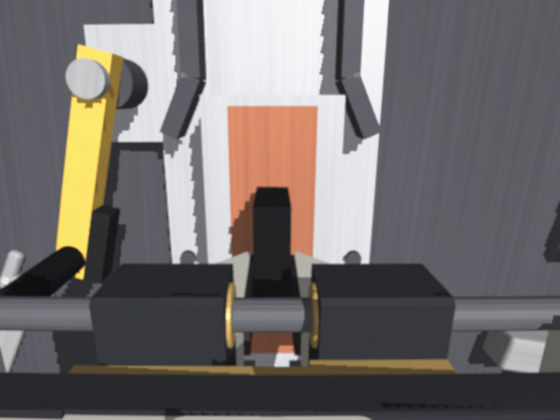

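The held view shows the slide nose (cols 203–346, row 97) inside the flare and about centred between the rails (203 and 337). I'll lower the last millimetre, release, and look from above.

Run:
```python
from h import *
np.set_printoptions(precision=4,suppress=True)
x,y,a,*_=np.load("est.npy"); d=np.array([np.cos(a),np.sin(a)])
p=manip.current_tool_pos(); xy=np.array([x,y])-.151*d
for z in (.0405,.0398,.039):
    manip.servo_line([*xy,z],vel=.02); F=manip.current_force(); print(z,F)
    if F[2]>-2: break
effector.open_jaws(); manip.sleep(.2)
manip.servo_line([*xy,.14],vel=.2)
# look with closing line along the jig, camera seeing nose and rails
yaw=a+np.pi; q=down(yaw); t=np.array([x,y])-.13*d
manip.move_pose(np.array([*t,.22])+R.from_quat(q).apply([.034,0,0]),q); manip.sleep(.2); shot("wrist","placed"); print(manip.current_clock())
```

```text
0.0405 [ 0.1959  0.474  -4.5051]
0.0398 [-1.0355  1.1628  1.242 ]
15.225
```

View pics/placed.png

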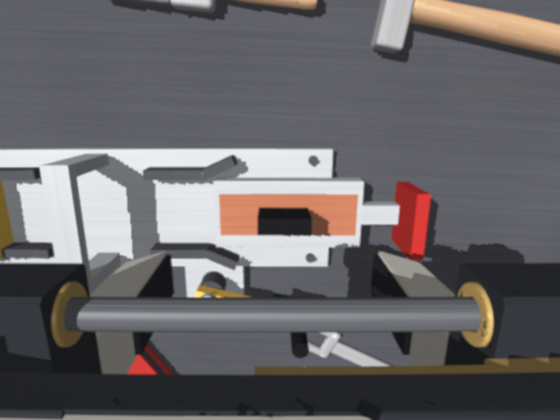

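Placed view: the slide lies flat with its nose in the flare (col 215) and its copper strip at (220–357, 194–236). The fin is at (411,218), and the plate's edges are at rows 150 and 267. I'll measure the slide's pose relative to the jig in this view.

```bash
cat > m.py <<'E'
from fit import *
im,c=ld("placed"); g=cv2.cvtColor(im,cv2.COLOR_BGR2GRAY)
x,y,a,*_=np.load("est.npy")
T=plane(c,edge(g,range(20,300,3),138,162,0,1),.012); p,d=line(T); d*=np.sign(d[1]); n=np.array([-d[1],d[0]]); 
Lw=plane(c,edge(g,range(252,300,3),260,274,0,-1),.012)
yc=p@n+.065; print("jig yaw",np.degrees(np.arctan2(d[1],d[0])),"width",np.median(Lw[:,:2]@n)-p@n,"y shift vs est",yc-np.array([x,y])@n)
Rr=plane(c,edge(g,[160,164,168,172],322,342,1,-1),.012); xe=np.median(Rr[:,:2]@d); print("x shift vs est",xe+.19-np.array([x,y])@d)
sat=(im[:,:,2].astype(int)-im[:,:,0]).clip(0,255).astype(np.uint8)
U=plane(c,edge(sat,range(228,352,3),185,203,0,1),.032); V=plane(c,edge(sat,list(range(226,255,3))+list(range(316,352,3)),228,245,0,-1),.032)
(p1,d1),(p2,d2)=line(U),line(V); 
for v in(d1,d2): v*=np.sign(v[1])
print("slide yaw rel deg",[np.degrees(np.arctan2(v@n,v@d)) for v in(d1,d2)],"strip w",p2@n-p1@n)
xm=np.array([x,y])@d-.145
f=lambda p,v: p+v*((xm-p@d)/(v@d))
print("slide y in jig at origin",((f(p1,d1)+f(p2,d2))/2)@n-yc)
hsv=cv2.cvtColor(im,cv2.COLOR_BGR2HSV); m=cv2.inRange(hsv,(0,150,90),(5,255,255))|cv2.inRange(hsv,(174,150,90),(180,255,255)); m[262:]=0;m[:,:385]=0
ys,xs=np.nonzero(m); print("fin px",xs.min(),xs.max(),ys.min(),ys.max())
E1=plane(c,edge(sat,range(200,240,3),394,405,1,1)[:0] if 0 else edge(g,range(186,250,3),388,405,1,-1),.075)
s=plane(c,edge(sat,range(200,232,3),212,226,1,1),.032); s2=plane(c,edge(sat,range(200,232,3),350,364,1,-1),.032)
print("strip x range in jig",[np.median(k[:,:2]@d)-np.array([x,y])@d for k in (s2,s)])
E
python3 m.py
```

```text
jig yaw 92.42313 width 0.13130292178352643 y shift vs est -3.127042684436532e-05
x shift vs est -0.0007973188573782569
slide yaw rel deg [np.float32(-0.057592157), np.float32(-0.12246516)] strip w 0.043340623
slide y in jig at origin 0.00019847485968915723
fin px 392 430 182 259
strip x range in jig [np.float64(-0.21450875827649862), np.float64(-0.0749011406078853)]
```

The slide is parallel to the jig and 0.2 mm off the centre line. Now I'll grip the fin and push in monitored stages.

```bash
cat > push.py <<'E'
from h import *
np.set_printoptions(precision=4,suppress=True)
x,y,a,*_=np.load("est.npy"); d=np.array([np.cos(a),np.sin(a)]); n=np.array([-d[1],d[0]]); o=np.array([x,y])
P=lambda jx,z,jy=0:[*(o+jx*d+jy*n),z]
Z=.0395
if __name__=="__main__":
    q=down(a+np.pi); manip.move_pose(P(-.264,.13),q); manip.servo_line(P(-.264,Z),vel=.12); manip.sleep(.2)
    f0=manip.current_force(); effector.close(40); print("gap",manip.current_finger_gap())
    jf=lambda:(lambda F:np.array([F[:2]@d,F[:2]@n,F[2]]))(manip.current_force()-f0)
    print(jf())
    for s in list(range(-244,-34,15))+list(range(-36,-26,1)):
        manip.servo_line(P(s*.001,Z),vel=.06 if s<-40 else .02); F=jf(); t=manip.current_tool_pos()[:2]-o
        print(s,F,manip.current_wrist_torque()[2],"tcp",t@d,t@n)
        if abs(F[0])>12 or abs(F[1])>12: break
    print(manip.current_clock())
E
python3 push.py
```

```text
gap 0.011292505840765113
[-1.1956 -0.2348  0.4344]
-244 [ 2.8921  0.5362 -0.6506] -0.052539274041845274 tcp -0.24215812497891068 1.7785617435539525e-05
-229 [1.1694 0.3412 1.0006] -0.0874091198100221 tcp -0.22825398376680664 3.459397397684652e-05
-214 [ 1.3541 -0.3247 -0.4407] -0.0689712878702967 tcp -0.21307870715969135 4.76029976239703e-05
-199 [1.3463 0.1986 1.1585] -0.05258066100037566 tcp -0.19802689700613074 5.304455715616184e-05
-184 [ 1.6668 -0.4698 -0.3427] -0.12046781646136286 tcp -0.18311743302324604 8.096768868321065e-05
-169 [ 0.6324  1.2325 -0.2909] -0.10774269463263081 tcp -0.16813276032581206 4.18675477649429e-05
-154 [1.1479 0.2159 0.1725] -0.09900979795355877 tcp -0.15319191844705096 5.8175423977139575e-05
-139 [1.5117 0.5685 0.2936] -0.08520545648858778 tcp -0.13823760534080043 4.2127471550474326e-05
-124 [1.0634 0.3289 0.6841] -0.11660978605285037 tcp -0.12320922214503746 6.966171832217555e-05
-109 [ 0.7653 -0.3279 -0.8732] -0.044560117705725474 tcp -0.10820701310968027 7.060158580133799e-05
-94 [0.7161 0.2135 0.5283] -0.12394111948671942 tcp -0.09320538024548151 
[... 232 characters left out ...]
0.2225 -0.2677] -0.15466622115406836 tcp -0.048382111261494 9.255617284393614e-05
-36 [-4.2541 -0.0737  1.869 ] -0.015286131376527685 tcp -0.03668284804223875 -0.00011471572542626316
-35 [-5.344  -0.4779  2.7398] -0.02337844458782139 tcp -0.036109576379481506 -0.00018456946394389967
-34 [-8.2062  0.1829  3.8318] -0.04639995982503745 tcp -0.03615258289473009 -0.0001633218158274758
-33 [-10.0025   0.0906   4.4577] -0.004869001671534185 tcp -0.03615533737610539 -0.00016843442362834385
-32 [-11.6693   0.1608   5.6297] 0.032792086803940586 tcp -0.036185013625529436 -0.0001529437993282904
-31 [-13.594    1.8224   7.8092] -0.04174572745280877 tcp -0.036207290518478576 -0.00011892487965600262
25.975
```

It made firm contact 2 mm before the estimate, with no side force. I'll ease the load, release, and check the nose against the stop.

Run:
```python
from push import *
manip.servo_line(P(-.0345,Z),vel=.02); manip.sleep(.2); print(manip.current_force())
effector.open_jaws(); manip.sleep(.2); manip.servo_line(P(-.036,.15),vel=.2)
q=down(a+np.pi); t=P(.06,.2); manip.move_pose(np.array(t)+R.from_quat(q).apply([.034,0,0]),q); manip.sleep(.2); c,im=shot("wrist","home")
print(manip.current_clock())
pts=project(c,[P(.16,.032,-.03),P(.16,.032,.03),P(-.034,.075,-.032),P(.085,.032,0)]); print(pts)
cr=im[130:270,40:460]; cv2.imwrite("pics/homec.png",cv2.resize(cr,(800,267),interpolation=cv2.INTER_CUBIC))
```

```text
[ 0.0297 -7.0495  3.4487]
29.5
[[165.9211 190.2468]
 [170.7494 249.249 ]
 [383.5052 199.0182]
 [245.5488 220.3587]]
```

View pics/homec.png

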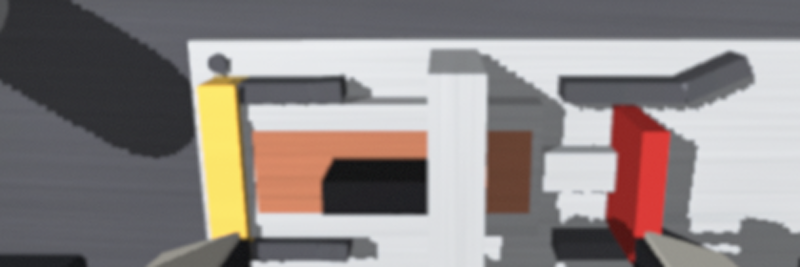

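The crop shows the slide straight in the channel, with its nose against the yellow stop (col 248 of the crop) and the fin at col 640. I'll measure the strip's front edge against the plate end to confirm.

Run:
```python
from fit import *
from push import P,o,d,n
im,c=ld("home"); g=cv2.cvtColor(im,cv2.COLOR_BGR2GRAY); sat=(im[:,:,2].astype(int)-im[:,:,0]).clip(0,255).astype(np.uint8)
T=plane(c,edge(g,range(160,440,3),142,160,0,1),.012); p,v=line(T); v*=np.sign(v[1]); m=np.array([-v[1],v[0]])
L=plane(c,edge(g,[157,160,163,166,169],130,150,1,1),.012); xl=np.median(L[:,:2]@v)-.19
S=[]
for r in range(202,238,3):  # yellow -> white -> copper: take the copper's front edge from the blue channel
    S+=list(edge(im[:,:,0],[r],168,182,1,-1))
S=plane(c,S,.032); print("strip front in jig",np.median(S[:,:2]@v)-xl,np.std(S[:,:2]@v),"x bias",xl-o@d)
U=plane(c,edge(im[:,:,0],range(180,255,3),192,206,0,-1),.032); V=plane(c,edge(im[:,:,0],range(180,255,3),234,250,0,1),.032)
(p1,d1),(p2,d2)=line(U),line(V); print("rel yaw",[np.degrees(np.arctan2((k*np.sign(k[1]))@m,abs(k@v))) for k in(d1,d2)],"y mid",(p1@m+p2@m)/2-p@m-.065)
```

```text
strip front in jig 0.15361833907602818 0.0008297807951245336 x bias 0.0004664635255590688
rel yaw [np.float32(-0.08306174), np.float32(-1.0160929)] y mid 0.0001475811
```

The strip front reads 1.4 ± 0.8 mm short, which is ambiguous. I'll grip the fin again and push harder with a small sideways wiggle to be sure it is home.

Run:
```python
from push import *
q=down(a+np.pi); manip.move_pose(P(-.036,.13),q); manip.servo_line(P(-.036,Z),vel=.15); manip.sleep(.1); f0=manip.current_force()
effector.close(60)
def r(s):
    F=manip.current_force()-f0; t=manip.current_tool_pos()[:2]-o; print(s,"F",F[:2]@d,F[:2]@n,F[2],"tcp",t@d,t@n)
r("grip")
for s,w in ((-.032,0),(-.028,0),(-.026,.001),(-.024,-.001),(-.020,0),(-.033,0)): manip.servo_line(P(s,Z,w),vel=.04); r((s,w))
effector.open_jaws(); manip.sleep(.1); manip.servo_line(P(-.036,.15),vel=.25)
t=P(.12,.14); manip.move_pose(np.array(t)+R.from_quat(q).apply([.0,0,0]),q); manip.sleep(.2); c,im=shot("wrist","nose"); print(manip.current_clock())
u=project(c,[P(.16,.032)])[0]; print(u); i,j=u.astype(int)[::-1]; cr=im[max(i-60,0):i+60,max(j-70,0):j+90]
cv2.imwrite("pics/nosec.png",cv2.resize(cr,None,fx=5,fy=5,interpolation=cv2.INTER_CUBIC))
```

```text
grip F 0.23353142526178092 0.4868856884088645 -1.0039392585669693 tcp -0.03615216095499212 -2.2084729793808407e-05
(-0.032, 0) F -8.242310288451797 1.8255852473366638 4.419782780693409 tcp -0.036252181422259076 -4.320875901176434e-05
(-0.028, 0) F -15.35890190368687 4.146513672439435 9.737321831651085 tcp -0.03629927924601832 9.958035466601676e-06
(-0.026, 0.001) F -18.770529275919017 1.4710873541668965 9.475476143754925 tcp -0.036357286550194795 -2.8264684431633614e-05
(-0.024, -0.001) F -23.134035131564556 7.438427026420162 16.727589831528142 tcp -0.03647066620417656 -9.129401591809606e-05
(-0.02, 0) F -31.27703189200184 5.833055283352969 20.257915998491764 tcp -0.036549716325110206 -9.455252266735528e-05
(-0.033, 0) F -8.736051869865731 1.4762878370810193 4.496650426468339 tcp -0.036166548955500276 -0.00020912505539613267
36.7917
[220.7414 203.0774]
```

View pics/nosec.png

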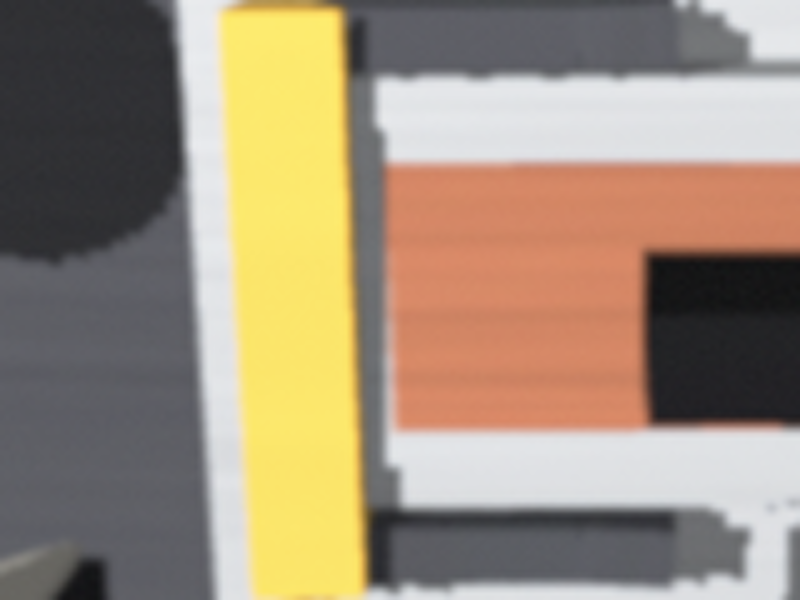

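The slide sits against the stop: there is only a 5 mm border of body, in shadow, between the yellow face (crop col 350) and the copper (col 390). It also did not move under 31 N. Next is the latch: I'll grip the knob and follow its arc.

```bash
cat > latch.py <<'E'
from push import *
B=-.002; q=down(a-np.pi/2); K=lambda t,z=.072,r=.095:P(-.062+B+r*np.cos(np.radians(t)),z,.085+r*np.sin(np.radians(t)))
if __name__=="__main__":
    manip.move_pose(K(150,.17),q); manip.servo_line(K(150),vel=.15); manip.sleep(.1); f0=manip.current_force()
    effector.close(20); print("gap",manip.current_finger_gap())
    for t in list(range(160,271,10))+[273,276]:
        manip.servo_line(K(t),vel=.07); F=manip.current_force()-f0; T=manip.current_tool_pos()[:2]-o; print(t,np.array([F[:2]@d,F[:2]@n,F[2]]),manip.current_finger_gap(),"tcp",T@d,T@n)
        if np.linalg.norm(F)>25: break
    print(manip.current_clock())
E
python3 latch.py
```

```text
gap 0.014741799757521904
160 [-0.2748 -0.4432  4.3374] 0.014985403878139998 tcp -0.1538890684130988 0.11776422870853656
170 [-5.2885  1.4061  5.9149] 0.015043066760875587 tcp -0.1593410482857004 0.1021885918986747
180 [-4.8467 -0.1758  2.3464] 0.014990214241741151 tcp -0.1602107410325469 0.08510679806075215
190 [-3.3189  0.2664  3.7752] 0.015093123492696526 tcp -0.15786803474304445 0.0687134422831436
200 [-0.2334 -0.9162  1.1817] 0.014850388179093604 tcp -0.15258982879169625 0.05242747391307858
210 [-0.7029 -0.4579  3.6892] 0.015029981653635699 tcp -0.1459877226184787 0.037601035290084024
220 [-1.1978  0.0652  2.7043] 0.01495909821706534 tcp -0.13656600413218173 0.02378062615054915
230 [0.2955 0.5222 4.6714] 0.01494166951759023 tcp -0.12479999483032889 0.0123843302252678
240 [1.7988 0.9385 4.9201] 0.014892695357074591 tcp -0.11111578189158045 0.0029280212797463223
250 [0.9306 2.2907 5.7016] 0.015102067110517599 tcp -0.0963074829129975 -0.003875979739362696
260 [0.8046 3.001  6.2554] 0.014560466125742837 tcp -0.08083585868137069 -0.008089528985755552
270 [0.407  2.1264 5.7707] 0.015330324893080307 tcp -0.06443242104303701 -0.009763451465048598
273 [-2.6921  2.1508  6.2637] 0.015108657734638431 tcp -0.06126326398920733 -0.009835707827492001
276 [-9.7876  2.5294  9.0614] 0.015154849577396072 tcp -0.0609472587434342 -0.009797699873129177
45.8167
```

The arm reached a hard stop at 270°. I'll release, retreat and verify.

Run:
```python
from latch import *
manip.servo_line(K(273),vel=.05); manip.sleep(.1); effector.open_jaws(); manip.sleep(.2)
p=K(272); p[2]=.17; manip.servo_line(p,vel=.2)
qq=down(a+np.pi); t=P(-.0,.23); manip.move_pose(np.array(t)+R.from_quat(qq).apply([-.03,0,0]),qq); manip.sleep(.2); c,im=shot("wrist","final"); shot("top","topfinal"); print(manip.current_clock(),manip.current_force())
for s in ([(-.062,.085,.054),(-.062,-.02,.054)],[(-.062,-.01,.104)],[(-.04,-.032,.075),(-.04,.032,.075)],[(.16,0,.032)]): print(project(c,[P(u-.002,z,v) for u,v,z in s]).round())
cv2.imwrite("pics/final2.png",cv2.resize(im,(800,600)))
```

```text
49.8917 [-0.5908  0.0733  0.5109]
[[337. 238.]
 [342. 132.]]
[[353. 149.]]
[[322. 120.]
 [319. 192.]]
[[117. 151.]]
```

View pics/final2.png

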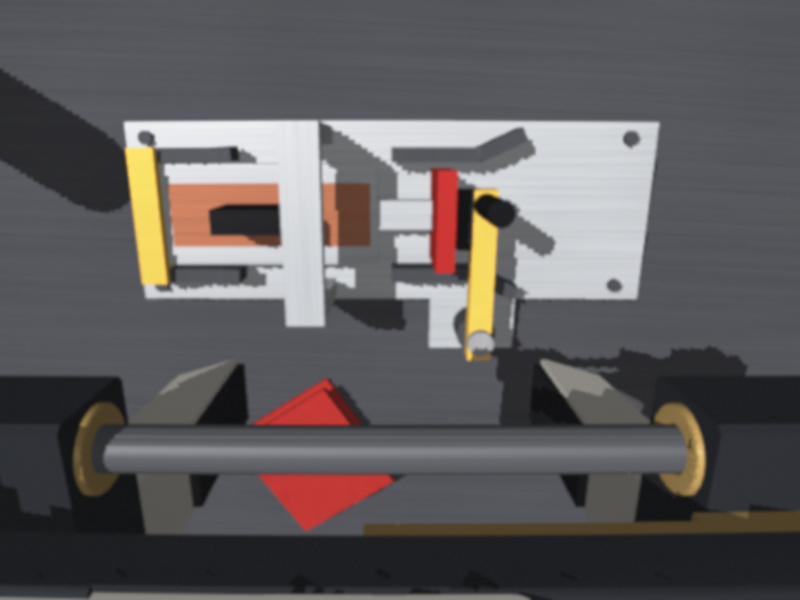

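The final view shows the latch arm straight across behind the fin (x about 485, y 190–360), the slide at the stop (x about 165), and the gripper clear of everything.

```bash
python3 -c "
from bench import manip; print(manip.hand_in())"
```

```text
the job is handed in; nothing more can be done
None
```

The job is handed in at about 50 s of the 72 s allowed: the slide is home against the yellow stop (it did not move under a 31 N push), and the latch arm is closed behind the fin at its own stop.

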